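# Fetch the cobalt bottle from behind the tall things

## Robot

A 6-joint arm with a two-finger parallel gripper is mounted at the origin on the work surface. World frame = base frame: x ahead of the robot, y to its left, z up, the work surface at z = 0. Lengths are in m, angles in rad, forces in N, time in s.
With the tool pointing down it reaches from about 0.25 to 0.775 m from the base axis. Payload 4 kg.
Tool frame: the origin (TCP) lies midway between the tips of the shut fingers; the grasp point (between the pads) lies 19 mm behind it; z points along the fingers, y is the line along which they close (so a half turn about z gives the same grasp; the last joint's range is limited). The gripper opens to 94 mm and grips with 3 to 60 N. Pads are 16 mm wide; open, the fingers measure 119 mm over their backs; the gripper's body (75 mm by 177 mm) begins 78 mm behind the grasp point.
Start: joints at [1.199, 0.087, 1.371, -0, 1.684, -0.103], TCP at [0.146, 0.53, 0.206] pointing down, gripper open.
Joint ranges: [-3.1, 3.1], [-0.76, 2.03], [0.27, 2.55], [-1.08, 4.22], [0.17, 2.65], [-2.57, 2.57]. Speed limits (rad/s): [2.79, 2.79, 3.14, 3.14, 3.14, 3.14].

## Interface

Orientations are given as [roll, pitch, yaw] about the fixed x, y, z axes, in that order (R = Rz(yaw) Ry(pitch) Rx(roll)).
In Python, from bench import robot gives the robot as it stands.
- The arm moves only by the tool servo_tool, never from a script. Its argument "moves" is a list of rows, each a list of 5 numbers: the shift along the tool's x, y, z in units of 25 mm (1.0 is 25 mm), then the turn about the tool's z in units of 6 degrees (1.0 is 6 degrees), then the closure, from 0 (fully open) to 1 (shut). In form: [[dx, dy, dz, yaw, gripper], ...]. A call has 1 to 10 rows; each row is the pose to reach, as a shift and turn from the pose commanded when the call began, along the tool's axes at that moment; what a row does not reach only later rows make up. A row lasts 1/12 s, in which the tool goes at most 41.7 mm and 7.16 degrees, less where a joint would pass 70% of its speed; a pose out of reach is approached as far as the arm can. A call with a gripper value outside its range is refused whole. The fingers move at their own pace and stop on an object; the grip force is fixed at half the most. Time passes only in rows, so rows that repeat a pose let the fingers close. It gives the time, the measured TCP pose, the force, the opening and the grip force at its end, in the units of the state.
- robot.get_obs(): the state, without advancing time (a new reading comes with each control period).
- robot.snapshot(name): name is "side" or "top"; returns a dict with "image" (480x640x3 uint8, blue, green, red), "fx", "fy", "cx", "cy" (pixels), "k1" (the pictures are not rectified: a ray, as slopes to the right and down, at radius r is drawn at 1 + k1 r^2 times it, then the intrinsics apply), "eye" and "orientation" of the camera in the world. Camera axes: x right, y down, z forward; pixel columns grow to the right and rows downward; lengths in m; the calibration is good to about 2 mm. A picture is of the moment at which its call begins. There is no depth.
- robot.close_job(): hands the job in; it is judged then, once.
The state is a dict: "time": time; "joint_positions": joint angles; "qvel": joint speeds; "joint_torque": joint torques, N m; "tool_pos": TCP position; "ee_rot": TCP orientation; "wrist_force": force on the tool from outside, world axes, zero at the start; "wrist_torque": the same for the moment, N m; "width": finger opening in m; "finger_force": force on a finger pad.
Only numpy, scipy, OpenCV 4.12 (cv2) and the standard library are available. Lean on these libraries where they do the work, as an engineer would, in place of code of your own. Each camera call takes 0.05 s, during which the arm holds its last target. There are 200 camera calls.

## Task

Get the small cobalt glass bottle out from behind the two tall things in the acrylic organizer: first stand the round spray can and the square lotion bottle aside, both on the bamboo tray, then stand the cobalt bottle in the steel ring dish. Once it is there, put the can and the lotion bottle back upright, each on the very spot where it stood at first. Set things down rather than dropping them, tip nothing over and leave everything else where it is.

Things in the scene. Friction and masses are not known exactly. Their poses are not given: they have to be found in the camera images.
- organizer: Fixed clear acrylic organizer, 194 (x) by 210 (y) mm, front (-x) roughly to the robot. Origin on the dresser top; low flat tier 12 mm high from x = -62 to +72 mm; closed rear tier 45 mm high from +72 to +132. On the low tier stand: can and lotion in front (x -33, y 26 and -26, either order); behind them bottle (x 14, y 0) between jar and tin (x 26, y 49 and -49, either order).
- tray: Fixed square bamboo tray, 160 by 160 mm, the side area, empty at the start. Origin: centre of its underside on the dresser top; inner floor about 6 mm up, rim 14 mm high and 6 mm thick; x and y along its sides.
- dish: Fixed round steel ring dish, 76 mm across, empty. Origin: centre of its underside; inner floor 3 mm up and about 66 mm across, rim 12 mm high.
- can: Loose upright hair-spray can: aluminium cylinder 42 mm across, 95 mm high, with a 40 mm wide white cap up to 120 mm. About 0.16 kg. Origin: centre of its underside, z up.
- lotion: Loose upright square lotion bottle, warm grey plastic: 40 by 40 mm, 102 mm high, with a 28 mm wide round wooden cap up to 115 mm. About 0.18 kg. Origin: centre of its underside, z up, x and y square to its sides (nearly along the organizer's at the start).
- bottle: Loose small upright cobalt-blue glass bottle with a black twist cap: body 32 mm across and 44 mm high, cap 20 mm across, 64 mm high in all. About 0.07 kg. Origin: centre of its underside, z up. Jar and tin stand some 10 mm off its left and right: grip it with one finger in front and one behind (organizer -x and +x).
- jar: Bystander, loose: round white ceramic jar, 44 mm across, 44 mm high. Origin: centre of its underside. Leave it.
- tin: Bystander, loose: square brass tin, 38 by 38 mm, 44 mm high. Origin: centre of its underside. Leave it.
- holder: Bystander, loose: round bamboo toothpick holder, 40 mm across, 55 mm high, toothpicks up to 68 mm. Origin: centre of its underside. Leave it.
Mind the look-alikes: they are no part of the job. Leave any turquoise look-alike of the can alone. There is more than one size of the bottle; the one meant has the size given above.

How it is judged:
On the way, in this order (a step that is already met when the one before it is completed fails the run):
1. spray can and lotion bottle both stand released on the bamboo tray, the cobalt bottle still in its place (within 20 mm) (x of can in the frame of tray between -0.06 and 0.06 m and y of can in the frame of tray between -0.06 and 0.06 m and z of each of can, lotion in the frame of tray below 0.014 m and angle between each of can, lotion's own z axis and vertical below 0.1 rad and linear speed of each of can, lotion below 0.03 m/s and contact force between the fingers and can below 0.1 N and x of lotion in the frame of tray between -0.06 and 0.06 m and y of lotion in the frame of tray between -0.06 and 0.06 m and contact force between the fingers and lotion below 0.1 N and distance of bottle from where it was at the start of the episode below 0.02 m), for 0.2 s.
2. the cobalt bottle stands released in the ring dish while can and lotion bottle are still on the tray (horizontal distance between bottle and dish below 0.018 m and z of bottle in the frame of dish below 0.008 m and angle between each of bottle, can, lotion's own z axis and vertical below 0.1 rad and linear speed of each of bottle, can, lotion below 0.03 m/s and contact force between the fingers and bottle below 0.1 N and x of can in the frame of tray between -0.06 and 0.06 m and y of can in the frame of tray between -0.06 and 0.06 m and z of each of can, lotion in the frame of tray below 0.014 m and contact force between the fingers and can below 0.1 N and x of lotion in the frame of tray between -0.06 and 0.06 m and y of lotion in the frame of tray between -0.06 and 0.06 m and contact force between the fingers and lotion below 0.1 N), for 0.2 s.
At the end, for the whole second after the job is handed in: The cobalt bottle stands upright on the floor of the ring dish (within 18 mm of its centre); can and lotion bottle stand upright within 15 mm of where each stood at the start; all released and at rest (horizontal distance between bottle and dish below 0.018 m and z of bottle in the frame of dish below 0.008 m and angle between each of bottle, can, lotion's own z axis and vertical below 0.1 rad and linear speed of each of bottle, can, lotion below 0.03 m/s and contact force between the fingers and bottle below 0.1 N and distance of each of can, lotion from where it was at the start of the episode below 0.015 m); the robot touches nothing.
It fails at once if jar, tin or toothpick holder is moved more than 12 mm (distance of any of jar, tin, holder from where it was at the start of the episode above 0.012 m).
It fails at once if can, lotion bottle or cobalt bottle is tipped over (more than 40 degrees) (angle between any of can, lotion, bottle's own z axis and vertical above 0.7 rad).
It fails at once if can, lotion bottle or cobalt bottle is dropped (falls free of the fingers faster than 0.6 m/s) ((contact force between the fingers and can below 0.05 N and linear speed of can above 0.6 m/s) or (contact force between the fingers and lotion below 0.05 N and linear speed of lotion above 0.6 m/s) or (contact force between the fingers and bottle below 0.05 N and linear speed of bottle above 0.6 m/s)).
It also fails if it takes over 125 s, if anything falls off the work surface, if the arm or the gripper's body presses on something with over 40 N, if the wrist force passes 120 N, or if a joint passes its speed limit or range.

## Working session

There is one attempt and no reset: what is moved stays moved. The work goes in short steps, Python scripts to look and compute and a tool call to move; the robot and the scene stay as the last step left them, time stands still between calls to the robot, and variables do not carry over. Pictures are saved under pics/ and viewed, at most 14 in all, crops included, and the job is handed in when it is done.

Besides the shell and the picture viewer there is one more tool, called after "Request:" as name(argument=value, ...) on one line, values as JSON. servo_tool: Moves the arm, as the interface text tells. Its arguments: {"type":"object","properties":{"moves":{"type":"array"}},"required":["moves"]}

```bash
mkdir -p pics; cat > h.py <<'E'
import numpy as np, cv2
from scipy.spatial.transform import Rotation as R
from bench import robot
def snap(n,save=None):
    s=robot.snapshot(n)
    if save: cv2.imwrite('pics/'+save,s['image'])
    return s
def rot(s):
    o=np.array(s['orientation'],float)
    return o if o.shape==(3,3) else (R.from_euler('xyz',o).as_matrix() if o.size==3 else R.from_quat(o).as_matrix())
def ray(s,u,v):
    K=np.array([[s['fx'],0,s['cx']],[0,s['fy'],s['cy']],[0,0,1.]])
    p=cv2.undistortPoints(np.array([[[u,v]]],float),K,np.array([s['k1'],0,0,0.]))[0,0]
    return np.array(s['eye']),rot(s)@np.array([p[0],p[1],1.])
def plane(s,u,v,z):
    e,d=ray(s,u,v); return e+d*(z-e[2])/d[2]
def proj(s,P):
    c=rot(s).T@(np.array(P,float)-np.array(s['eye'])); x,y=c[0]/c[2],c[1]/c[2]; f=1+s['k1']*(x*x+y*y)
    return s['fx']*x*f+s['cx'],s['fy']*y*f+s['cy']
E
python3 - <<'E'
from h import *
for n in('top','side'):
    s=snap(n,n+'0.png'); print({k:v for k,v in s.items() if k!='image'})
print(robot.get_obs())
E
```

```text
{'fx': 487.3612114621511, 'fy': 487.3612114621511, 'cx': 315.9527804849998, 'cy': 237.29566448150612, 'k1': -0.03510277519760618, 'eye': array([0.49677401, 0.00756259, 1.06349141]), 'orientation': array([-3.08052735,  0.01079947, -1.55651782])}
{'fx': 569.5314856881482, 'fy': 569.5314856881482, 'cx': 331.40219922763623, 'cy': 242.09714337765263, 'k1': -0.08059583341167495, 'eye': array([0.42011247, 0.7062552 , 0.71522581]), 'orientation': array([-2.34225212, -0.01656169, -2.93187292])}
{'time': 0.1, 'joint_positions': array([ 1.19891299e+00,  8.79029673e-02,  1.37208262e+00, -1.77438136e-05,
        1.68358821e+00, -1.03082315e-01]), 'qvel': array([-0.00025876, -0.00099299, -0.00365999,  0.00085132, -0.00099751,
       -0.00054474]), 'joint_torque': array([ 1.68410847e-03, -3.41255021e+01, -3.03301227e+01,  7.19281984e-02,
        3.04826349e-02, -1.12386356e-04]), 'tool_pos': array([0.14589068, 0.52979535, 0.20441966]), 'ee_rot': array([-3.13962021e+00, -1.86317837e-04,  2.87278947e+00]), 'wrist_force': array([ 0.04076461, -0.52428119, -0.08464555]), 'wrist_torque': array([ 0.00065858, -0.00032163, -0.02417999]), 'finger_force': 0.0, 'width': 0.09394724020853587}
```

View pics/top0.png

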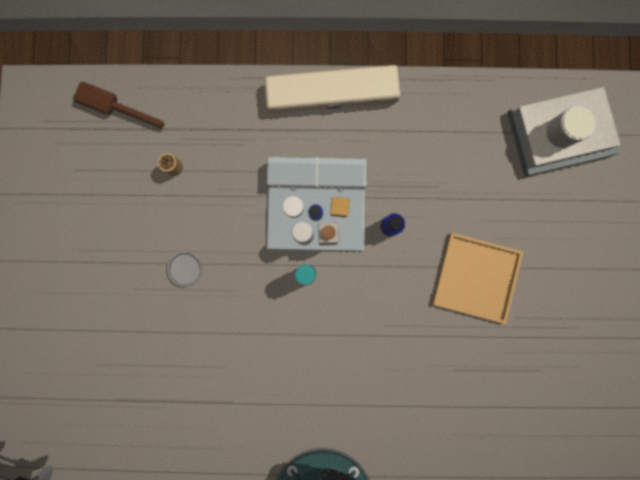

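View pics/side0.png

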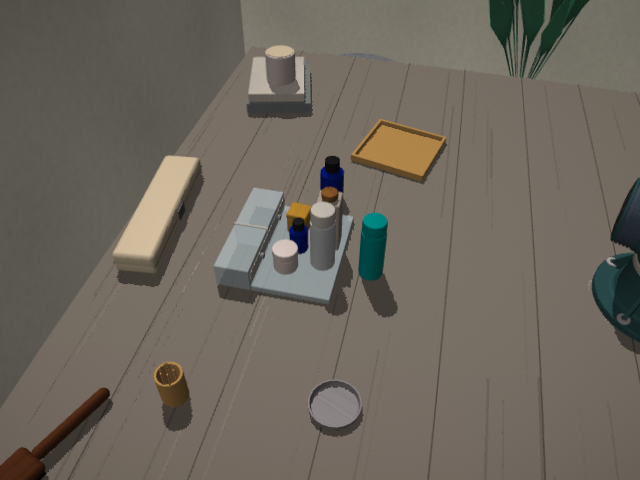

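Candidates in the top view:
- **Can:** white cap at (303,232) in the organizer, turquoise look-alike at (305,275), cream-topped candle on the box at (577,123). I choose (303,232).
- **Bottle:** small blue one at (316,212), large blue one at (393,225). I choose (316,212).
- **Lotion:** wooden cap at (328,233).
- **Tray and dish:** tray at (479,279), dish at (184,269).

I'll check these choices in one close crop.

```bash
python3 - <<'E'
from h import *
t=cv2.imread('pics/top0.png'); s=cv2.imread('pics/side0.png')
a=cv2.resize(t[150:290,255:415],None,fx=2.5*2,fy=5,interpolation=cv2.INTER_CUBIC)[:, :800]
a=cv2.resize(a,(400,350)); b=cv2.resize(s[150:310,210:400],(400,350),interpolation=cv2.INTER_CUBIC)
cv2.imwrite('pics/crop0.png',np.clip(np.hstack([a,b])*1.5,0,255).astype('uint8'))
S=snap('top');h=cv2.cvtColor(S['image'],cv2.COLOR_BGR2HSV)
def blobs(n,m,lo=25):
    N,l,st,c=cv2.connectedComponentsWithStats(m.astype('uint8'))
    for i in range(1,N):
        if st[i,4]>lo: print(n,st[i],c[i].round(1))
H,Sa,V=[h[...,i].astype(int) for i in range(3)]
blobs('blue',(H>110)&(H<130)&(Sa>150)&(V>40))
blobs('white',(Sa<60)&(V>140))
blobs('orange',(H>8)&(H<28)&(Sa>120)&(V>90))
blobs('brown',(H<14)&(Sa>80)&(V>50)&(V<140))
m=((H>8)&(H<28)&(Sa>90)&(V>60)).astype('uint8'); m[:,:420]=0; m[:220]=0
c=max(cv2.findContours(m,0,2)[0],key=cv2.contourArea); print('tray',cv2.minAreaRect(c))
m=((H>90)&(H<110)&(Sa>15)&(V>110)).astype('uint8'); m[:,:250]=0;m[:,400:]=0;m[:140]=0;m[300:]=0
c=max(cv2.findContours(m,0,2)[0],key=cv2.contourArea); print('org',cv2.minAreaRect(c),h[240,280],h[240,345],h[269,184],h[232,303])
E
```

```text
white [ 265   66  138   42 4350] [331.9  85.5]
white [ 520   86  101   79 4214] [575.6 121. ]
white [319 139  11  15  46] [324.4 144.8]
white [334 143  18  11  42] [343.  147.4]
white [ 267  152  102   34 2882] [317.6 170.1]
white [449 165  12   8  32] [454.8 168.7]
white [ 268  188  105   63 4761] [314.7 218.4]
white [410 203  16  13  62] [418.  208.5]
white [450 204  11  10  29] [454.3 209.1]
white [451 227  15   8  37] [458.4 231.2]
white [407 233  20   7  41] [416.6 235.1]
white [172 256  25  27 454] [182.9 269.2]
white [350 467   9   9  33] [354.5 470.2]
orange [332 198  17  18 264] [339.6 206.3]
orange [323 227  11  11 101] [328.  232.1]
orange [ 434  234   87   88 5210] [477.2 278.1]
brown [    0    30   640    40 11307] [321.   48.1]
brown [300  30  13   8  34] [305.7  33. ]
brown [329  31  15   7  41] [335.9  33.1]
brown [338  31  10  11  29] [343.9  37.1]
brown [293  57  14   7  36] [299.2  60.1]
brown [  74   82   90   46 1173] [107.5 102.5]
brown [321 227  14  12  80] [328.2 233. ]
tray ((477.44866943359375, 278.1439514160156), (76.53861236572266, 75.4317626953125), 14.42077350616455)
org ((318.70587158203125, 204.82351684570312), (11.661903381347656, 2.7439770698547363), 30.963754653930664) [ 86  11 160] [ 70   9 165] [  7  16 147] [ 18  23 203]
```

View pics/crop0.png

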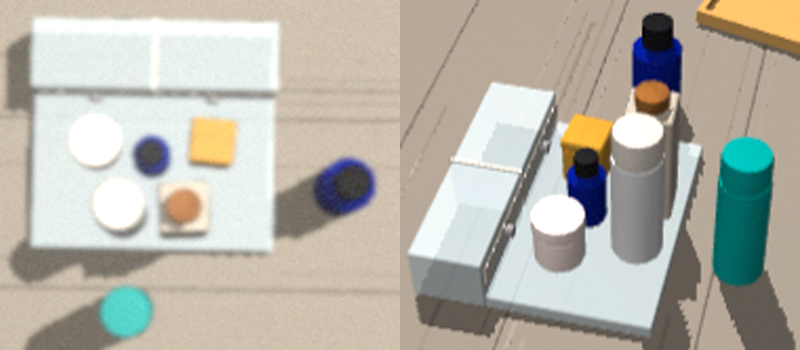

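The crop confirms the choice: white-capped can at (303,232), lotion at (328,233), small cobalt bottle at (315,212) between jar and tin. The larger blue bottle stands outside at (393,225), and the turquoise can is in front.

```bash
python3 - <<'E'
from h import *
S=snap('top');D=snap('side')
pts={'can':(302.8,232,.132),'lot':(328,232.5,.127),'bot':(315.4,212,.076),'jar':(293,206.2,.056),'tin':(339.8,206.5,.056),'turq':(305.4,274.5,.12),'bigb':(395,222,.1),'dish':(184,269.5,.012),'holder':(167,162,.06)}
P={k:plane(S,*v) for k,v in pts.items()}
for k,p in P.items():
    print(k,p.round(4),'side top px',np.round(proj(D,p),1))
L=np.array([[-33,26],[-33,-26],[14,0],[26,49],[26,-49]])/1e3
W=np.array([P[k][:2] for k in('can','lot','bot','jar','tin')])
lc,wc=L.mean(0),W.mean(0);U,_,V=np.linalg.svd((L-lc).T@(W-wc));r=V.T@U.T
print('yaw',np.degrees(np.arctan2(r[1,0],r[0,0])),'org',wc-r@lc,'res mm',((W-wc-(L-lc)@r.T)*1e3).round(1).tolist())
m=cv2.inRange(cv2.cvtColor(S['image'],cv2.COLOR_BGR2HSV),(8,90,60),(28,255,255));m[:,:420]=0;m[:220]=0
b=cv2.boxPoints(cv2.minAreaRect(max(cv2.findContours(m,0,2)[0],key=cv2.contourArea)))
q=np.array([plane(S,*x,.014)[:2] for x in b]);print('tray',q.round(4).tolist(),q.mean(0))
g=D['image'];print(robot.get_obs()['time'])
# triangulate dish in side: ellipse of steel
for n,(u,v) in {'dish side':(334,404)}.items(): print(n,plane(D,u,v,.006))
h=cv2.cvtColor(g,cv2.COLOR_BGR2HSV);m=cv2.inRange(h,(8,100,60),(28,255,255));m[:115]=0;m[190:]=0;m[:,:340]=0
b=cv2.approxPolyDP(max(cv2.findContours(m,0,2)[0],key=cv2.contourArea),8,True)[:,0]
print(b.tolist(),[plane(D,*map(float,x),.012)[:2].round(3).tolist() for x in b])
E
```

```text
can [0.5634 0.0438 0.132 ] side top px [323.8 207.3]
lot [ 0.5635 -0.0046  0.127 ] side top px [330.2 190.8]
bot [0.6086 0.021  0.076 ] side top px [300.2 220. ]
jar [0.6224 0.068  0.056 ] side top px [285.3 246.5]
tin [ 0.623  -0.0293  0.056 ] side top px [299.6 208.7]
turq [0.482  0.0379 0.12  ] side top px [375.1 218.4]
bigb [ 0.5881 -0.1375  0.1   ] side top px [332.1 155.9]
dish [0.4872 0.3045 0.012 ] side top px [336.  401.7]
holder [0.712  0.3341 0.06  ] side top px [168.9 369.1]
yaw 0.21757589685477055 org [0.59617071 0.0197687 ] res mm [[0.3, -1.9], [0.2, 1.8], [-1.6, 1.1], [0.4, -0.9], [0.7, -0.2]]
tray [[0.4189, -0.2281], [0.5764, -0.2689], [0.5369, -0.4298], [0.3799, -0.3875]] [ 0.47800903 -0.32857061]
0.25
dish side [0.48977235 0.30521474 0.006     ]
[[351, 154], [421, 181], [445, 137], [379, 119]] [[0.575, -0.274], [0.421, -0.216], [0.384, -0.387], [0.537, -0.425]]
```

Request:
servo_tool(moves=[[-0.6,-0.4,-0.5,1.1,0.3],[-1.9,-1.3,-0.5,2.2,0.3],[-3.3,-2.2,-0.5,3.4,0.3],[-4.7,-3.1,-0.5,4.6,0.3],[-6.1,-4.1,-0.5,5.8,0.3],[-7.5,-5,-0.5,7,0.3],[-8.9,-5.9,-0.5,8.2,0.3],[-10.3,-6.9,-0.5,9.4,0.3],[-11.4,-7.6,-0.5,10.6,0.3],[-12,-8,-0.5,11.7,0.3]])

```text
time: 1.08
tool_pos: [0.3842, 0.2547, 0.2179]
ee_rot: [3.141, 0.001, 1.637]
wrist_force: [-0.8, 0.1, -0.2]
width: 0.0656
finger_force: 0.0
```

Request:
servo_tool(moves=[[-0.6,0.4,0,0.4,0.3],[-1.7,1.2,0,0.7,0.3],[-2.9,2.1,0,0.7,0.3],[-4.2,3,0.2,0.7,0.3],[-5.5,4,0.4,0.7,0.3],[-6.8,4.9,0.6,0.7,0.3],[-7.9,5.7,0.8,0.7,0.3],[-8.7,6.3,1,0.7,0.3],[-9.05,6.52,1.2,0.7,0.3],[-9.05,6.52,1.2,0.7,0.3]])

```text
time: 1.92
tool_pos: [0.5621, 0.043, 0.1858]
ee_rot: [-3.138, 0.0, 1.571]
wrist_force: [-0.2, 0.3, -0.7]
width: 0.0658
finger_force: 0.0
```

```bash
python3 - <<'E'
from h import *
S=snap('side'); T=snap('top')
a=S['image'][80:310,230:430]; b=T['image'][130:330,210:410]
cv2.imwrite('pics/c1.png',np.hstack([cv2.resize(a,(400,460),interpolation=2),cv2.resize(b,(400,460),interpolation=2)]))
print(robot.get_obs()['tool_pos'])
E
```

```text
[0.56130296 0.04544521 0.18757487]
```

View pics/c1.png

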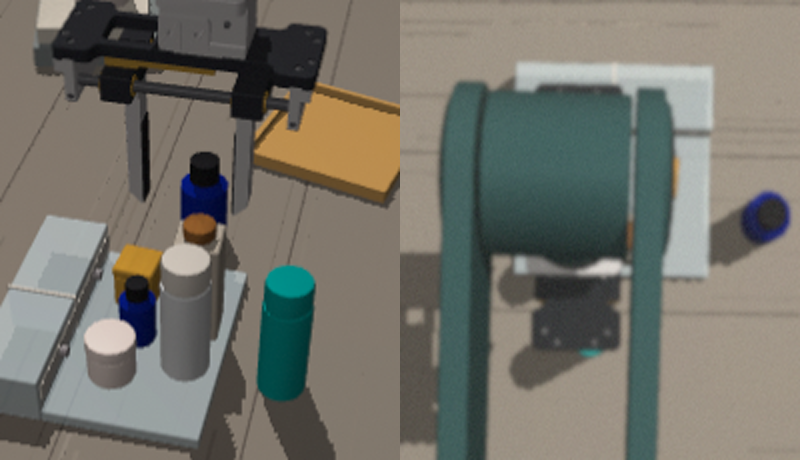

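The side view shows the open fingers straddling the can's cap front and back (crop: fingers at (138,190) and (243,205), cap at (187,260)). They are clear of the turquoise can, so I descend and grip.

Request:
servo_tool(moves=[[0,0,0.5,0,0.3],[0,0,1.3,0,0.3],[0,0,2.2,0,0.3],[0,0,3.1,0,0.3],[0,0,4,0,0.3],[0,0,4.5,0,0.3],[0,0,4.7,0,0.3],[0,0,4.7,0,0.3],[0,0,4.7,0,0.3],[0,0,4.7,0,0.4]])

```text
time: 2.85
tool_pos: [0.5632, 0.045, 0.0724]
ee_rot: [3.138, -0.0, 1.575]
wrist_force: [-0.2, 0.1, 0.5]
width: 0.062
finger_force: 0.0
```

Request:
servo_tool(moves=[[0,0,0,0,0.45],[0,0,0,0,0.5],[0,0,0,0,0.55],[0,0,0,0,0.6],[0,0,0,0,0.7],[0,0,0,0,0.8],[0,0,0,0,0.8],[0,0,0,0,0.8]])

```text
time: 3.52
tool_pos: [0.5628, 0.0446, 0.0712]
ee_rot: [3.14, -0.0, 1.574]
wrist_force: [0.7, -0.2, 3.7]
width: 0.0415
finger_force: 29.9
```

Request:
servo_tool(moves=[[0,0,-0.2,0,0.8],[0,0,-0.7,0,0.8],[0,0,-1.4,0,0.8],[0,0,-2.2,0,0.8],[0,0,-3,0,0.8],[0,0,-3.8,0,0.8],[0,0,-4.5,0,0.8],[0,0,-4.9,0,0.8],[0,0,-5,0,0.8],[0,0,-5,0,0.8]])

```text
time: 4.35
tool_pos: [0.5622, 0.0447, 0.1961]
ee_rot: [3.141, -0.0, 1.574]
wrist_force: [-0.3, -0.4, -0.9]
width: 0.042
finger_force: 29.9
```

Request:
servo_tool(moves=[[-0.2,0,0,0,0.8],[-0.7,-0.1,0,0,0.8],[-1.4,-0.3,0,0,0.8],[-2.2,-0.5,0,0,0.8],[-3,-0.7,0,0,0.8],[-3.8,-0.9,0,0,0.8],[-4.6,-1,0,0,0.8],[-5.4,-1.2,0,0,0.8],[-6.2,-1.4,0,0,0.8],[-7,-1.6,0,0,0.8]])

```text
time: 5.18
tool_pos: [0.5211, -0.1322, 0.1939]
ee_rot: [-3.139, -0.001, 1.573]
wrist_force: [-0.2, -0.4, -1.4]
width: 0.0413
finger_force: 29.9
```

Request:
servo_tool(moves=[[-0.8,-0.2,0,0,0.8],[-1.6,-0.4,0,0,0.8],[-2.4,-0.6,0,0,0.8],[-3.2,-0.8,0,0,0.8],[-4,-1,0,0,0.8],[-4.8,-1.2,0,0,0.8],[-5.6,-1.35,0,0,0.8],[-6.2,-1.42,0,0,0.8],[-6.5,-1.45,0,0,0.8],[-6.5,-1.45,0,0,0.8]])

```text
time: 6.02
tool_pos: [0.4861, -0.2946, 0.1944]
ee_rot: [-3.14, -0.001, 1.572]
wrist_force: [1.4, 0.1, -0.7]
width: 0.0421
finger_force: 29.9
```

```bash
python3 - <<'E'
from h import *
S=snap('side','s2.png'); o=robot.get_obs(); print(o['tool_pos'],o['width'],o['finger_force'])
cv2.imwrite('pics/c2.png',cv2.resize(S['image'][20:260,280:500],None,fx=2,fy=2,interpolation=2))
E
```

```text
[ 0.48649547 -0.29343251  0.19465263] 0.04160295228206834 29.91887480020523
```

View pics/c2.png

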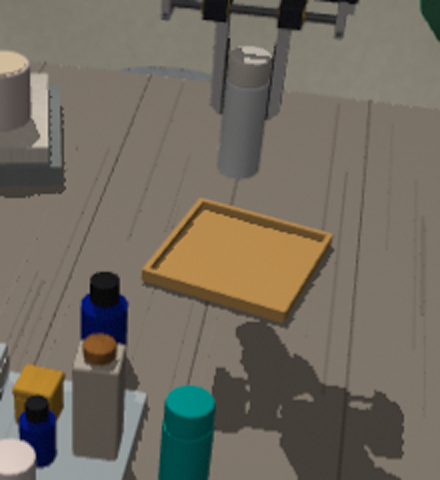

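The can hangs upright above the tray (crop: can at (243,115), tray at (240,258)). I lower it.

Request:
servo_tool(moves=[[0,0,0.4,0,0.8],[0,0,1.1,0,0.8],[0,0,1.9,0,0.8],[0,0,2.7,0,0.8],[0,0,3.5,0,0.8],[0,0,4.2,0,0.8],[0,0,4.7,0,0.8],[0,0,5,0,0.8],[0,0,5.1,0,0.8],[0,0,5.15,0,0.8]])

```text
time: 6.9
tool_pos: [0.4872, -0.2927, 0.0666]
ee_rot: [3.142, -0.0, 1.575]
wrist_force: [-0.6, 0.2, -0.9]
width: 0.0417
finger_force: 29.9
```

Request:
servo_tool(moves=[[0,0,0.03,0,0.8],[0,0,0.05,0,0.8],[0,0,0.07,0,0.8],[0,0,0.07,0,0.8]])

```text
time: 7.23
tool_pos: [0.4874, -0.2934, 0.0657]
ee_rot: [3.14, 0.001, 1.574]
wrist_force: [-0.6, 0.3, -1.0]
width: 0.0416
finger_force: 29.9
```

Request:
servo_tool(moves=[[0,0,0.02,0,0.8],[0,0,0.04,0,0.8],[0,0,0.04,0,0.8],[0,0,0.04,0,0.8]])

```text
time: 7.57
tool_pos: [0.4874, -0.2935, 0.0652]
ee_rot: [3.14, 0.001, 1.574]
wrist_force: [-0.5, 0.5, 6.0]
width: 0.0414
finger_force: 29.9
```

Request:
servo_tool(moves=[[0,0,0.02,0,0.8],[0,0,0.04,0,0.8],[0,0,0.04,0,0.8],[0,0,0.04,0,0.8]])

```text
time: 7.9
tool_pos: [0.4875, -0.2936, 0.0652]
ee_rot: [3.14, 0.001, 1.574]
wrist_force: [-2.0, 0.8, 8.9]
width: 0.0419
finger_force: 29.9
```

Request:
servo_tool(moves=[[0,0,-0.05,0,0.8],[0,0,-0.05,0,0.5],[0,0,-0.05,0,0.4],[0,0,-0.05,0,0.3],[0,0,-0.05,0,0.3],[0,0,-0.05,0,0.3],[0,0,-0.4,0,0.3],[0,0,-1.1,0,0.3],[0,0,-2,0,0.3],[0,0,-3,0,0.3]])

```text
time: 8.73
tool_pos: [0.4864, -0.2926, 0.1381]
ee_rot: [-3.14, -0.002, 1.574]
wrist_force: [-0.1, -0.0, 0.4]
width: 0.0656
finger_force: 0.0
```

Request:
servo_tool(moves=[[0,0,-0.9,0,0.3],[0,0,-1.7,0,0.3],[0.5,0.1,-2,0,0.3],[1.4,0.4,-2,0,0.3],[2.4,0.7,-2,0,0.3],[3.4,0.9,-2,0,0.3],[4.4,1.1,-2,0,0.3],[5.4,1.4,-2,0,0.3],[6.4,1.7,-2,0,0.3],[7.4,2,-2,0,0.3]])

```text
time: 9.57
tool_pos: [0.5361, -0.1056, 0.1875]
ee_rot: [-3.141, -0.001, 1.575]
wrist_force: [0.3, 0.9, -0.4]
width: 0.0659
finger_force: 0.0
```

```bash
python3 - <<'E'
from h import *
S=snap('top'); o=robot.get_obs(); print(o['tool_pos'],o['ee_rot'])
cv2.imwrite('pics/c3.png',cv2.resize(S['image'][150:350,240:560],None,fx=2.4,fy=2.4,interpolation=2))
E
```

```text
[ 0.53720382 -0.10099113  0.18755744] [ 3.1411497  -0.00515144  1.57914668]
```

View pics/c3.png

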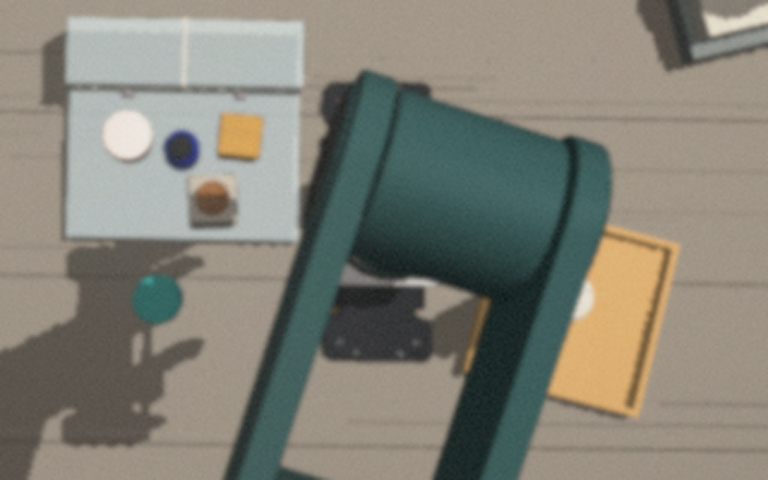

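The top view shows the can standing on the tray (white cap at (580,300) in the crop). Lotion at (212,198), bottle, jar and tin are unchanged. Next I go for the lotion.

Request:
servo_tool(moves=[[0.8,0.2,0,0,0.3],[1.8,0.5,0,0,0.3],[2.8,0.7,0,0,0.3],[3.6,0.9,0,0,0.3],[4.1,1.05,0,0,0.3],[4.2,1.08,0,0,0.3],[4.2,1.08,0.4,0,0.3],[4.2,1.08,1.1,0,0.3],[4.2,1.08,1.9,0,0.3],[4.2,1.08,2.7,0,0.3]])

```text
time: 10.45
tool_pos: [0.5627, -0.0042, 0.1192]
ee_rot: [3.141, 0.001, 1.573]
wrist_force: [0.4, -0.8, 0.3]
width: 0.0655
finger_force: 0.0
```

Request:
servo_tool(moves=[[0,0,0.8,0,0.3],[0,0,1.5,0,0.3],[0,0,1.9,0,0.3],[0,0,2,0,0.3],[0,0,2,0,0.35],[0,0,2,0,0.4]])

```text
time: 10.95
tool_pos: [0.5635, -0.0033, 0.0713]
ee_rot: [3.14, 0.0, 1.574]
wrist_force: [0.1, 0.7, -0.1]
width: 0.0582
finger_force: 0.0
```

Request:
servo_tool(moves=[[0,0,0,0,0.45],[0,0,0,0,0.5],[0,0,0,0,0.55],[0,0,0,0,0.6],[0,0,0,0,0.7],[0,0,0,0,0.8],[0,0,0,0,0.8],[0,0,0,0,0.8]])

```text
time: 11.62
tool_pos: [0.5636, -0.0028, 0.0713]
ee_rot: [3.14, 0.0, 1.574]
wrist_force: [-0.1, -0.7, 4.9]
width: 0.04
finger_force: 29.6
```

Request:
servo_tool(moves=[[0,0,-0.2,0,0.8],[0,0,-0.7,0,0.8],[0,0,-1.4,0,0.8],[0,0,-2.2,0,0.8],[0,0,-3,0,0.8],[0,0,-3.8,0,0.8],[0,0,-4.6,0,0.8],[0,0,-5.3,0,0.8],[0,0,-5.8,0,0.8],[0,0,-6,0,0.8]])

```text
time: 12.45
tool_pos: [0.5637, -0.0028, 0.2232]
ee_rot: [3.138, 0.0, 1.574]
wrist_force: [0.4, -1.5, -1.7]
width: 0.0402
finger_force: 29.6
```

Request:
servo_tool(moves=[[-0.2,0,0,0,0.8],[-0.7,-0.2,0,0,0.8],[-1.4,-0.4,0,0,0.8],[-2.2,-0.6,0,0,0.8],[-3,-0.8,0,0,0.8],[-3.8,-1,0,0,0.8],[-4.6,-1.2,0,0,0.8],[-5.4,-1.4,0,0,0.8],[-6.2,-1.6,0,0,0.8],[-7,-1.8,0,0,0.8]])

```text
time: 13.28
tool_pos: [0.5167, -0.1796, 0.2183]
ee_rot: [-3.138, -0.001, 1.573]
wrist_force: [0.6, 0.2, -1.3]
width: 0.0395
finger_force: 29.6
```

Request:
servo_tool(moves=[[-0.8,-0.2,0,0,0.8],[-1.7,-0.5,0,0,0.8],[-2.6,-0.7,0,0,0.8],[-3.5,-0.9,0,0,0.8],[-4.4,-1.2,0,0,0.8],[-5.3,-1.4,0,0,0.8],[-6.2,-1.7,0,0,0.8],[-6.9,-1.9,0,0,0.8],[-7.3,-1.97,0,0,0.8],[-7.4,-1.97,0,0,0.8]])

```text
time: 14.12
tool_pos: [0.4682, -0.3648, 0.2184]
ee_rot: [-3.139, -0.002, 1.571]
wrist_force: [0.7, 0.3, -1.5]
width: 0.0402
finger_force: 29.6
```

Request:
servo_tool(moves=[[0,0,0.4,0,0.8],[0,0,1.2,0,0.8],[0,0,2.1,0,0.8],[0,0,3,0,0.8],[0,0,3.9,0,0.8],[0,0,4.8,0,0.8],[0,0,5.4,0,0.8],[0,0,5.8,0,0.8],[0,0,6,0,0.8],[0,0,6.1,0,0.8]])

```text
time: 14.95
tool_pos: [0.4699, -0.3621, 0.0669]
ee_rot: [-3.141, -0.001, 1.575]
wrist_force: [-0.4, -0.8, -1.8]
width: 0.04
finger_force: 29.6
```

Request:
servo_tool(moves=[[0,0,0.05,0,0.8],[0,0,0.1,0,0.8],[0,0,0.13,0,0.8],[0,0,0.15,0,0.8],[0,0,0.17,0,0.8],[0,0,0.17,0,0.8]])

```text
time: 15.45
tool_pos: [0.4705, -0.3636, 0.0653]
ee_rot: [3.14, 0.001, 1.574]
wrist_force: [0.1, -0.4, 3.3]
width: 0.0407
finger_force: 29.6
```

Request:
servo_tool(moves=[[0,0,0,0,0.6],[0,0,0,0,0.5],[0,0,0,0,0.4],[0,0,0,0,0.3],[0,0,0,0,0.3],[0,0,-0.4,0,0.3],[0,0,-1.1,0,0.3],[0,0,-2,0,0.3],[0,0,-3,0,0.3],[0,0,-4,0,0.3]])

```text
time: 16.28
tool_pos: [0.4698, -0.3629, 0.165]
ee_rot: [-3.141, -0.0, 1.574]
wrist_force: [0.7, -0.4, 0.5]
width: 0.0659
finger_force: 0.0
```

```bash
python3 - <<'E'
from h import *
S=snap('side'); T=snap('top')
a=cv2.resize(S['image'][100:300,220:480],(400,308),interpolation=2); b=cv2.resize(T['image'][155:285,250:420],(400,306),interpolation=2)
cv2.imwrite('pics/c4.png',np.hstack([a[:306],b]))
for n,s,(x0,x1,y0,y1) in(('top',T,(305,328,200,224)),('side',S,(285,312,215,256))):
    h=cv2.cvtColor(s['image'],cv2.COLOR_BGR2HSV)[y0:y1,x0:x1]
    m=cv2.inRange(h,(0,0,0),(180,255,75))|cv2.inRange(h,(108,120,0),(132,255,255))
    N,l,st,c=cv2.connectedComponentsWithStats(m);i=1+st[1:,4].argmax();print(n,st[i],c[i]+[x0,y0])
    print(proj(s,(.609,.021,.076)),proj(s,(.609,.021,.012)),proj(s,(.609,.021,.04)))
E
```

```text
top [ 5  7 12 12 96] [315.25       212.07291667]
(np.float64(315.37894172490655), np.float64(211.80095449251058)) (np.float64(315.7324419525123), np.float64(215.14343631222152)) (np.float64(315.58318630043215), np.float64(213.7321580251232))
side [  4   0  23  39 539] [300.15584416 232.63821892]
(np.float64(299.96392761513164), np.float64(220.0130626925275)) (np.float64(300.760446046585), np.float64(247.15994346437344)) (np.float64(300.41948795476685), np.float64(235.58652174339198))
```

View pics/c4.png

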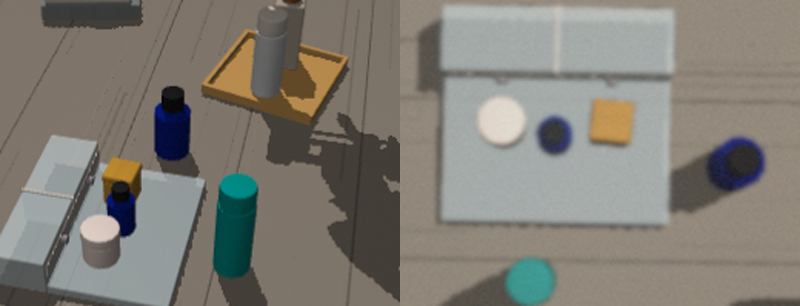

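Can and lotion both stand upright on the tray (crop: (270,55) and (290,35)). The bottle at (555,135) is free, with clear space in front and behind it.

Request:
servo_tool(moves=[[0.3,0.1,-0.3,0,0.3],[1.1,0.4,-0.5,0,0.3],[2.1,0.8,-0.5,0,0.3],[3.2,1.2,-0.5,0,0.3],[4.3,1.6,-0.5,0,0.3],[5.4,2,-0.5,0,0.3],[6.5,2.4,-0.5,0,0.3],[7.6,2.8,-0.5,0,0.3],[8.7,3.2,-0.5,0,0.3],[9.8,3.6,-0.5,0,0.3]])

```text
time: 17.22
tool_pos: [0.5584, -0.1155, 0.1745]
ee_rot: [-3.138, -0.001, 1.575]
wrist_force: [0.4, -0.1, -0.5]
width: 0.0658
finger_force: 0.0
```

Request:
servo_tool(moves=[[1.1,0.4,0,0,0.3],[2.2,0.8,0,0,0.3],[3.3,1.2,0,0,0.3],[4.3,1.6,0,0,0.3],[5.1,1.8,0,0,0.3],[5.5,1.95,0,0,0.3],[5.58,2,0,0,0.3],[5.58,2,0.5,0,0.3],[5.58,2,1.2,0,0.3],[5.58,2,2,0,0.3]])

```text
time: 18.05
tool_pos: [0.6087, 0.0204, 0.1257]
ee_rot: [3.14, 0.001, 1.573]
wrist_force: [0.7, 0.0, -0.2]
width: 0.0658
finger_force: 0.0
```

Request:
servo_tool(moves=[[0,0,0.7,0,0.3],[0,0,1.4,0,0.3],[0,0,2.1,0,0.3],[0,0,2.8,0,0.3],[0,0,3.4,0,0.3],[0,0,3.8,0,0.3],[0,0,4.1,0,0.3],[0,0,4.2,0,0.3],[0,0,4.2,0,0.3],[0,0,4.2,0,0.35]])

```text
time: 18.88
tool_pos: [0.6092, 0.0216, 0.022]
ee_rot: [3.14, 0.0, 1.574]
wrist_force: [-0.2, -0.1, 0.2]
width: 0.0624
finger_force: 0.0
```

Request:
servo_tool(moves=[[0,0,0,0,0.4],[0,0,0,0,0.45],[0,0,0,0,0.5],[0,0,0,0,0.55],[0,0,0,0,0.6],[0,0,0,0,0.65],[0,0,0,0,0.7],[0,0,0,0,0.8],[0,0,0,0,0.8],[0,0,0,0,0.8]])

```text
time: 19.72
tool_pos: [0.609, 0.0219, 0.0215]
ee_rot: [3.141, -0.0, 1.574]
wrist_force: [0.8, -0.3, 1.5]
width: 0.0314
finger_force: 30.0
```

Request:
servo_tool(moves=[[0,0,-0.2,0,0.8],[0,0,-0.7,0,0.8],[0,0,-1.4,0,0.8],[0,0,-2.1,0,0.8],[0,0,-2.8,0,0.8],[0,0,-3.4,0,0.8],[0.2,-0.1,-3.8,0,0.8],[0.7,-0.3,-4,0,0.8],[1.4,-0.6,-4,0,0.8],[2.2,-0.9,-4,0,0.8]])

```text
time: 20.55
tool_pos: [0.5852, 0.0777, 0.1215]
ee_rot: [-3.141, -0.0, 1.573]
wrist_force: [-0.1, -0.3, -0.9]
width: 0.0312
finger_force: 30.0
```

Request:
servo_tool(moves=[[0.9,-0.4,0,0,0.8],[1.8,-0.8,0,0,0.8],[2.8,-1.2,0,0,0.8],[3.8,-1.6,0,0,0.8],[4.8,-2.1,0,0,0.8],[5.8,-2.5,0,0,0.8],[6.8,-2.9,0,0,0.8],[7.8,-3.4,0,0,0.8],[8.6,-3.7,0,0,0.8],[9,-3.85,0,0,0.8]])

```text
time: 21.38
tool_pos: [0.4862, 0.3043, 0.1207]
ee_rot: [-3.14, -0.001, 1.578]
wrist_force: [0.3, -0.7, -1.3]
width: 0.0315
finger_force: 30.0
```

Request:
servo_tool(moves=[[0.16,-0.07,0,0,0.8],[0.16,-0.07,0.4,0,0.8],[0.16,-0.07,1.1,0,0.8],[0.16,-0.07,1.8,0,0.8],[0.16,-0.07,2.4,0,0.8],[0.16,-0.07,2.8,0,0.8],[0.16,-0.07,3,0,0.8],[0.16,-0.07,3,0,0.8]])

```text
time: 22.05
tool_pos: [0.4865, 0.3041, 0.0444]
ee_rot: [-3.139, 0.002, 1.573]
wrist_force: [-0.4, 0.3, -0.3]
width: 0.0316
finger_force: 30.0
```

```bash
python3 - <<'E'
from h import *
S=snap('side');o=robot.get_obs(); print(o['tool_pos'],o['width'])
print(proj(S,o['tool_pos']),proj(S,(.4885,.305,.003)))
cv2.imwrite('pics/c5.png',cv2.resize(S['image'][250:450,210:470],(780,600),interpolation=2))
E
```

```text
[0.48717303 0.30470371 0.04568786] 0.03155001751369855
(np.float64(336.56659369317657), np.float64(388.90472188609806)) (np.float64(334.8823993242887), np.float64(405.1416314495174))
```

View pics/c5.png

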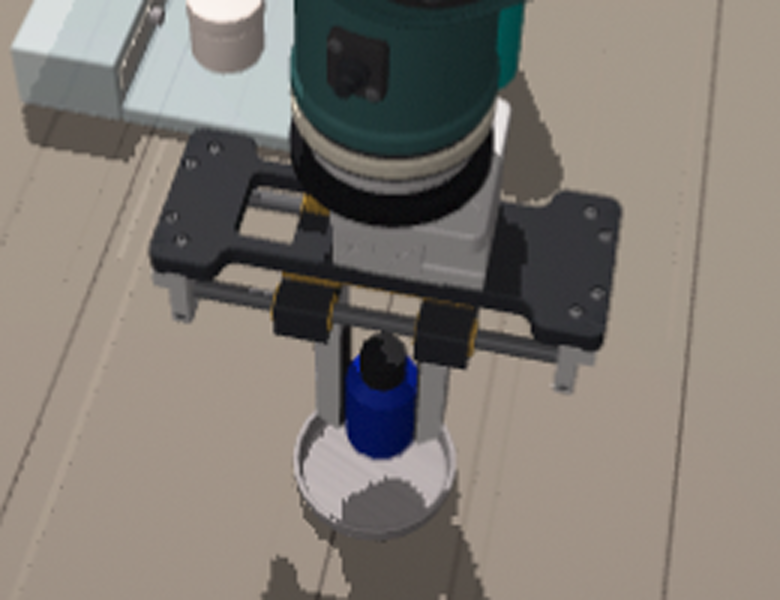

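The bottle hangs upright over the dish: bottle base at (380,450) in the crop, ring centre at (375,467). I lower it slowly.

Request:
servo_tool(moves=[[0,0.04,0.2,0,0.8],[0,0.04,0.5,0,0.8],[0,0.04,0.8,0,0.8],[0,0.04,1.05,0,0.8],[0,0.04,1.2,0,0.8],[0,0.04,1.28,0,0.8],[0,0.04,1.32,0,0.8],[0,0.04,1.34,0,0.8],[0,0.04,1.36,0,0.8],[0,0.04,1.36,0,0.8]])

```text
time: 22.93
tool_pos: [0.4884, 0.3056, 0.0126]
ee_rot: [3.141, -0.0, 1.574]
wrist_force: [-0.5, -0.1, -0.0]
width: 0.0317
finger_force: 30.0
```

Request:
servo_tool(moves=[[0,0,0.02,0,0.8],[0,0,0.04,0,0.8],[0,0,0.04,0,0.8]])

```text
time: 23.18
tool_pos: [0.4885, 0.3057, 0.0124]
ee_rot: [3.141, -0.001, 1.574]
wrist_force: [-1.6, -1.5, 5.1]
width: 0.0316
finger_force: 30.0
```

Contact. I open a little, rise, then open more.

Request:
servo_tool(moves=[[0,0,0,0,0.64],[0,0,0,0,0.61],[0,0,0,0,0.61],[0,0,0,0,0.61],[0,0,-0.15,0,0.61],[0,0,-0.35,0,0.6],[0,0,-0.6,0,0.5],[0,0,-1.2,0,0.4],[0,0,-2,0,0.3],[0,0,-2.9,0,0.3]])

```text
time: 24.02
tool_pos: [0.4876, 0.3052, 0.0841]
ee_rot: [-3.14, 0.001, 1.574]
wrist_force: [0.1, -0.2, 1.0]
width: 0.0609
finger_force: 0.0
```

Request:
servo_tool(moves=[[0,0,-0.9,0,0.3],[0,0,-1.8,0,0.3],[0,0,-2.7,0,0.3],[0,0,-3.6,0,0.3],[-0.3,0,-4.2,0,0.3],[-1.1,0,-4.5,0,0.3],[-2.1,0,-4.5,0,0.3],[-3.2,0,-4.5,0,0.3],[-4.3,0,-4.5,0,0.3],[-5.4,0,-4.5,0,0.3]])

```text
time: 24.85
tool_pos: [0.4886, 0.1694, 0.1973]
ee_rot: [3.14, -0.0, 1.575]
wrist_force: [-0.1, 0.5, -0.3]
width: 0.0659
finger_force: 0.0
```

```bash
python3 - <<'E'
from h import *
S=snap('side');T=snap('top');o=robot.get_obs(); print(o['tool_pos'],o['ee_rot'])
cv2.imwrite('pics/c6.png',np.hstack([cv2.resize(S['image'][340:440,270:400],(400,308),interpolation=2),cv2.resize(T['image'][220:320,120:250],(400,308),interpolation=2)]))
h=cv2.cvtColor(T['image'],cv2.COLOR_BGR2HSV);m=cv2.inRange(h,(12,0,135),(40,110,255));m[:,:440]=0;m[:235]=0;m[330:]=0
N,l,st,c=cv2.connectedComponentsWithStats(m)
for i in range(1,N):
    if st[i,4]>60:print(st[i],c[i],plane(T,*c[i],.126))
for P in((.487,-.2935,.126),(.469,-.3635,.121)):print(proj(T,P),proj(S,P))
cv2.imwrite('pics/tray.png',np.hstack([cv2.resize(S['image'][80:190,330:460],(400,338),interpolation=2),cv2.resize(T['image'][220:335,420:550],(400,338),interpolation=2)]))
E
```

```text
[0.48892533 0.16740198 0.19739644] [3.13978426e+00 1.02141009e-03 1.56985816e+00]
[440 235   6  22  67] [441.40298507 242.40298507] [ 0.54738549 -0.2231471   0.126     ]
[  440   235   200    95 13592] [563.4568864  283.21247793] [ 0.47193068 -0.45894626  0.126     ]
(np.float64(477.98261546059723), np.float64(274.31587727585486)) (np.float64(398.41342752813586), np.float64(107.30611551717979))
(np.float64(513.2827412403996), np.float64(284.07931060372874)) (np.float64(410.9107142941479), np.float64(93.440307639249))
```

View pics/c6.png

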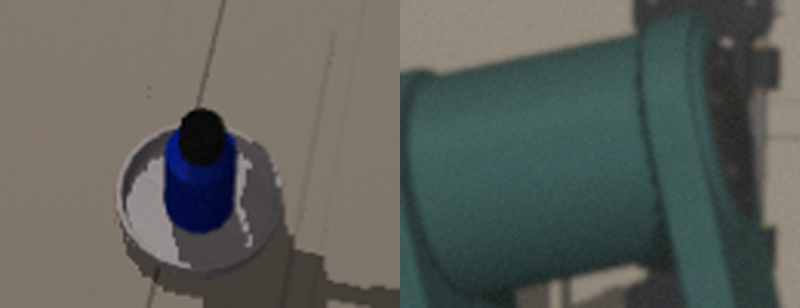

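View pics/tray.png

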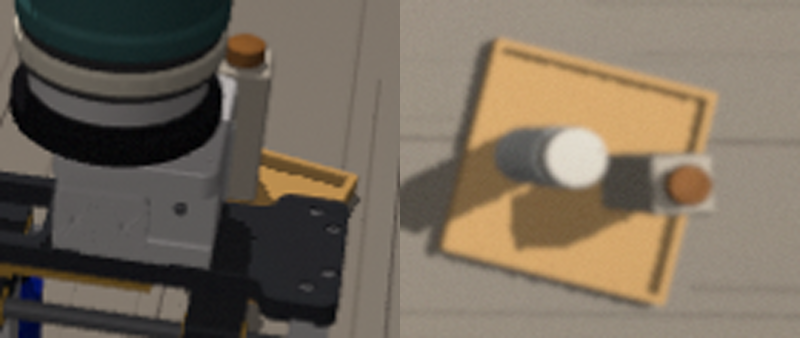

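The bottle stands upright, near the centre of the ring dish (left crop: base at (199,215), ring centre at (199,200)). Can and lotion still stand on the tray. Now I return the can.

Request:
servo_tool(moves=[[-0.8,0,0,0,0.3],[-1.9,0,0,0,0.3],[-3,0,0,0,0.3],[-4.1,0,0,0,0.3],[-5.2,0,0,0,0.3],[-6.3,0,0,0,0.3],[-7.4,0,0,0,0.3],[-8.5,0,0,0,0.3],[-9.6,0,0,0,0.3],[-10.7,0,0,0,0.3]])

```text
time: 25.78
tool_pos: [0.4899, -0.0977, 0.197]
ee_rot: [3.14, -0.0, 1.575]
wrist_force: [-0.5, 0.7, -0.0]
width: 0.0663
finger_force: 0.0
```

Request:
servo_tool(moves=[[-1.1,0,0,0,0.3],[-2.2,0,0,0,0.3],[-3.3,0,0,0,0.3],[-4.4,-0.1,0,0,0.3],[-5.5,-0.13,0,0,0.3],[-6.5,-0.13,0,0,0.3],[-7.3,-0.13,0,0,0.3],[-7.7,-0.13,0,0,0.3],[-7.84,-0.13,0,0,0.3],[-7.84,-0.13,0,0,0.3]])

```text
time: 26.62
tool_pos: [0.4873, -0.2929, 0.1963]
ee_rot: [3.141, -0.001, 1.574]
wrist_force: [-0.3, -0.3, -0.6]
width: 0.0655
finger_force: 0.0
```

Request:
servo_tool(moves=[[0,0,0.4,0,0.3],[0,0,1.2,0,0.3],[0,0,2,0,0.3],[0,0,2.8,0,0.3],[0,0,3.6,0,0.3],[0,0,4.3,0,0.3],[0,0,4.8,0,0.3],[0,0,5.1,0,0.3],[0,0,5.28,0,0.3],[0,0,5.28,0,0.35]])

```text
time: 27.45
tool_pos: [0.4868, -0.2923, 0.0635]
ee_rot: [-3.141, -0.001, 1.575]
wrist_force: [0.6, 0.6, -0.1]
width: 0.0622
finger_force: 0.0
```

Request:
servo_tool(moves=[[0,0,0,0,0.4],[0,0,0,0,0.45],[0,0,0,0,0.5],[0,0,0,0,0.55],[0,0,0,0,0.6],[0,0,0,0,0.7],[0,0,0,0,0.8],[0,0,0,0,0.8],[0,0,0,0,0.8]])

```text
time: 28.2
tool_pos: [0.4875, -0.2934, 0.065]
ee_rot: [3.14, 0.001, 1.574]
wrist_force: [0.9, 0.2, 4.4]
width: 0.0415
finger_force: 30.0
```

Request:
servo_tool(moves=[[0,0,-0.2,0,0.8],[0,0,-0.7,0,0.8],[0,0,-1.4,0,0.8],[0,0,-2.2,0,0.8],[0,0,-3,0,0.8],[0,0,-3.8,0,0.8],[0,0,-4.6,0,0.8],[0,0,-5.2,0,0.8],[0,0,-5.7,0,0.8],[0,0,-5.8,0,0.8]])

```text
time: 29.03
tool_pos: [0.4877, -0.2936, 0.2123]
ee_rot: [3.138, 0.002, 1.574]
wrist_force: [0.4, 0.3, -1.8]
width: 0.0415
finger_force: 30.0
```

Request:
servo_tool(moves=[[0.2,0,0,0,0.8],[0.7,0.2,0,0,0.8],[1.4,0.4,0,0,0.8],[2.2,0.6,0,0,0.8],[3,0.8,0,0,0.8],[3.8,1,0,0,0.8],[4.6,1.1,0,0,0.8],[5.4,1.3,0,0,0.8],[6.2,1.5,0,0,0.8],[7,1.7,0,0,0.8]])

```text
time: 29.87
tool_pos: [0.5282, -0.1154, 0.2073]
ee_rot: [-3.138, -0.002, 1.575]
wrist_force: [1.1, 0.3, -1.5]
width: 0.0417
finger_force: 30.0
```

Request:
servo_tool(moves=[[0.8,0.2,0,0,0.8],[1.6,0.4,0,0,0.8],[2.4,0.6,0,0,0.8],[3.2,0.8,0,0,0.8],[4,1,0,0,0.8],[4.8,1.15,0,0,0.8],[5.6,1.25,0,0,0.8],[6.2,1.32,0,0,0.8],[6.5,1.35,0,0,0.8],[6.5,1.35,0,0,0.8]])

```text
time: 30.7
tool_pos: [0.5612, 0.047, 0.2077]
ee_rot: [-3.139, -0.001, 1.577]
wrist_force: [-0.2, -0.3, -2.1]
width: 0.0413
finger_force: 30.0
```

Request:
servo_tool(moves=[[0,0,0.4,0,0.8],[0,0,1.1,0,0.8],[0,0,1.9,0,0.8],[0,0,2.7,0,0.8],[0,0,3.5,0,0.8],[0,0,4.3,0,0.8],[0,0,4.9,0,0.8],[0,0,5.3,0,0.8],[0,0,5.45,0,0.8],[0,0,5.5,0,0.8]])

```text
time: 31.53
tool_pos: [0.5616, 0.044, 0.0712]
ee_rot: [-3.14, 0.0, 1.573]
wrist_force: [0.9, 0.5, -0.6]
width: 0.0415
finger_force: 30.0
```

Request:
servo_tool(moves=[[0,0,0.02,0,0.8],[0,0,0.04,0,0.8],[0,0,0.06,0,0.8],[0,0,0.06,0,0.8]])

```text
time: 31.87
tool_pos: [0.5627, 0.0447, 0.0709]
ee_rot: [3.14, 0.0, 1.574]
wrist_force: [0.3, -0.0, -1.0]
width: 0.0414
finger_force: 30.0
```

Request:
servo_tool(moves=[[0,0,0.02,0,0.8],[0,0,0.03,0,0.8],[0,0,0.03,0,0.8]])

```text
time: 32.12
tool_pos: [0.5627, 0.0447, 0.0708]
ee_rot: [3.14, 0.0, 1.574]
wrist_force: [-1.5, -0.8, 5.1]
width: 0.0416
finger_force: 30.0
```

Request:
servo_tool(moves=[[0,0,0.02,0,0.8],[0,0,0.02,0,0.8]])

```text
time: 32.28
tool_pos: [0.5627, 0.0447, 0.0708]
ee_rot: [3.14, 0.0, 1.574]
wrist_force: [-1.9, 1.1, 6.7]
width: 0.0419
finger_force: 30.0
```

Request:
servo_tool(moves=[[0,0,-0.03,0,0.7],[0,0,-0.03,0,0.5],[0,0,-0.03,0,0.4],[0,0,-0.03,0,0.3],[0,0,-0.03,0,0.3],[0,0,-0.4,0,0.3],[0,0,-1.2,0,0.3],[0,0,-2.1,0,0.3],[0,0,-3,0,0.3],[0,0,-3.9,0,0.3]])

```text
time: 33.12
tool_pos: [0.562, 0.0447, 0.168]
ee_rot: [3.141, -0.0, 1.574]
wrist_force: [0.5, 0.6, -0.3]
width: 0.0657
finger_force: 0.0
```

Request:
servo_tool(moves=[[-0.3,-0.1,-0.7,0,0.3],[-1,-0.2,-1.1,0,0.3],[-2,-0.5,-1.1,0,0.3],[-3.1,-0.7,-1.1,0,0.3],[-4.2,-1,-1.1,0,0.3],[-5.3,-1.2,-1.1,0,0.3],[-6.4,-1.5,-1.1,0,0.3],[-7.5,-1.7,-1.1,0,0.3],[-8.6,-2,-1.1,0,0.3],[-9.7,-2.2,-1.1,0,0.3]])

```text
time: 33.95
tool_pos: [0.5073, -0.1993, 0.1948]
ee_rot: [3.141, 0.0, 1.574]
wrist_force: [0.7, -0.3, 0.6]
width: 0.0661
finger_force: 0.0
```

Request:
servo_tool(moves=[[-1.1,-0.3,0,0,0.3],[-2.2,-0.5,0,0,0.3],[-3.3,-0.8,0,0,0.3],[-4.4,-1,0,0,0.3],[-5.4,-1.3,0,0,0.3],[-6.2,-1.5,0,0,0.3],[-6.6,-1.54,0,0,0.3],[-6.6,-1.54,0,0,0.3],[-6.6,-1.54,0,0,0.3]])

```text
time: 34.7
tool_pos: [0.4702, -0.3628, 0.194]
ee_rot: [3.141, -0.001, 1.574]
wrist_force: [-0.4, -0.5, -0.1]
width: 0.0655
finger_force: 0.0
```

Request:
servo_tool(moves=[[0,0,0.4,0,0.3],[0,0,1.2,0,0.3],[0,0,2,0,0.3],[0,0,2.8,0,0.3],[0,0,3.6,0,0.3],[0,0,4.3,0,0.3],[0,0,4.8,0,0.3],[0,0,5.1,0,0.3],[0,0,5.2,0,0.3],[0,0,5.2,0,0.35]])

```text
time: 35.53
tool_pos: [0.4701, -0.3625, 0.0636]
ee_rot: [-3.141, -0.001, 1.575]
wrist_force: [0.1, 0.4, 1.0]
width: 0.0626
finger_force: 0.0
```

Request:
servo_tool(moves=[[0,0,0,0,0.4],[0,0,0,0,0.45],[0,0,0,0,0.5],[0,0,0,0,0.55],[0,0,0,0,0.6],[0,0,0,0,0.7],[0,0,0,0,0.8],[0,0,0,0,0.8],[0,0,0,0,0.8]])

```text
time: 36.28
tool_pos: [0.4703, -0.3635, 0.0646]
ee_rot: [3.141, 0.001, 1.574]
wrist_force: [-0.1, -0.7, 3.1]
width: 0.0395
finger_force: 29.7
```

Request:
servo_tool(moves=[[0,0,-0.2,0,0.8],[0,0,-0.7,0,0.8],[0,0,-1.4,0,0.8],[0,0,-2.2,0,0.8],[0,0,-3,0,0.8],[0,0,-3.8,0,0.8],[0,0,-4.6,0,0.8],[0,0,-5.3,0,0.8],[0,0,-5.8,0,0.8],[0,0,-6,0,0.8]])

```text
time: 37.12
tool_pos: [0.4705, -0.3636, 0.2168]
ee_rot: [3.139, 0.002, 1.574]
wrist_force: [1.0, -0.1, -1.8]
width: 0.0404
finger_force: 29.7
```

Request:
servo_tool(moves=[[0.2,0,0,0,0.8],[0.7,0.2,0,0,0.8],[1.4,0.4,0,0,0.8],[2.2,0.6,0,0,0.8],[3,0.8,0,0,0.8],[3.8,1,0,0,0.8],[4.6,1.2,0,0,0.8],[5.4,1.4,0,0,0.8],[6.2,1.6,0,0,0.8],[7,1.8,0,0,0.8]])

```text
time: 37.95
tool_pos: [0.5137, -0.1853, 0.2119]
ee_rot: [-3.138, -0.002, 1.575]
wrist_force: [0.3, 0.2, -2.2]
width: 0.0402
finger_force: 29.7
```

Request:
servo_tool(moves=[[0.8,0.2,0,0,0.8],[1.7,0.5,0,0,0.8],[2.6,0.7,0,0,0.8],[3.5,0.9,0,0,0.8],[4.4,1.2,0,0,0.8],[5.3,1.4,0,0,0.8],[6.2,1.7,0,0,0.8],[6.9,1.9,0,0,0.8],[7.3,1.97,0,0,0.8],[7.4,1.97,0,0,0.8]])

```text
time: 38.78
tool_pos: [0.5622, -0.0003, 0.2123]
ee_rot: [-3.138, -0.001, 1.577]
wrist_force: [-0.0, -0.8, -1.4]
width: 0.0398
finger_force: 29.7
```

Request:
servo_tool(moves=[[0,0,0.1,0,0.8],[0,0,0.7,0,0.8],[0,0,1.5,0,0.8],[0,0,2.4,0,0.8],[0,0,3.3,0,0.8],[0,0,4.2,0,0.8],[0,0,4.9,0,0.8],[0,0,5.4,0,0.8],[0,0,5.6,0,0.8],[0,0,5.68,0,0.8]])

```text
time: 39.62
tool_pos: [0.5622, -0.0034, 0.0709]
ee_rot: [-3.14, -0.0, 1.573]
wrist_force: [0.4, -0.3, -1.4]
width: 0.0401
finger_force: 29.7
```

Request:
servo_tool(moves=[[0,0,0.02,0,0.8],[0,0,0.05,0,0.8],[0,0,0.07,0,0.8],[0,0,0.07,0,0.8]])

```text
time: 39.95
tool_pos: [0.5637, -0.0029, 0.0713]
ee_rot: [3.14, 0.0, 1.574]
wrist_force: [0.7, -0.8, -2.4]
width: 0.0401
finger_force: 29.7
```

Request:
servo_tool(moves=[[0,0,0.02,0,0.8],[0,0,0.03,0,0.8],[0,0,0.03,0,0.8]])

```text
time: 40.2
tool_pos: [0.5636, -0.0028, 0.0706]
ee_rot: [3.14, 0.0, 1.574]
wrist_force: [0.1, 0.8, 3.2]
width: 0.0401
finger_force: 29.7
```

Request:
servo_tool(moves=[[0,0,0.02,0,0.8],[0,0,0.02,0,0.8]])

```text
time: 40.37
tool_pos: [0.5636, -0.0028, 0.0706]
ee_rot: [3.14, 0.0, 1.574]
wrist_force: [-1.5, 0.7, 4.9]
width: 0.0401
finger_force: 29.7
```

Contact. I release, rise and move clear towards the tray side, then check.

Request:
servo_tool(moves=[[0,0,-0.03,0,0.7],[0,0,-0.03,0,0.5],[0,0,-0.03,0,0.4],[0,0,-0.03,0,0.3],[0,0,-0.03,0,0.3],[0,0,-0.4,0,0.3],[0,0,-1.2,0,0.3],[0,0,-2.1,0,0.3],[0,0,-3,0,0.3],[0,0,-3.9,0,0.3]])

```text
time: 41.2
tool_pos: [0.5629, -0.0028, 0.168]
ee_rot: [3.141, -0.0, 1.574]
wrist_force: [0.5, 0.9, 0.3]
width: 0.0653
finger_force: 0.0
```

Request:
servo_tool(moves=[[0,0,-0.7,0,0.3],[-0.8,-0.2,-1.1,0,0.3],[-1.9,-0.5,-1.1,0,0.3],[-3,-0.8,-1.1,0,0.3],[-4.1,-1.1,-1.1,0,0.3],[-5.2,-1.4,-1.1,0,0.3],[-6.3,-1.7,-1.1,0,0.3],[-7.3,-2,-1.1,0,0.3],[-8,-2.2,-1.1,0,0.3],[-8.2,-2.2,-1.1,0,0.3]])

```text
time: 42.03
tool_pos: [0.5078, -0.2106, 0.1945]
ee_rot: [3.142, 0.001, 1.571]
wrist_force: [0.3, -0.8, -0.2]
width: 0.0654
finger_force: 0.0
```

```bash
python3 - <<'E'
from h import *
S=snap('side');T=snap('top');t0=cv2.imread('pics/top0.png');s0=cv2.imread('pics/side0.png')
up=lambda i,a,b,c,d:cv2.resize(i[a:b,c:d],(400,290),interpolation=2)
cv2.imwrite('pics/c7.png',np.vstack([np.hstack([up(t0,155,285,180,360),up(T['image'],155,285,180,360)]),np.hstack([up(s0,150,440,200,400),up(S['image'],150,440,200,400)])]))
for n,a,b,(x,y) in(('can',t0,T['image'],(291,220)),('lot',t0,T['image'],(316,220)),('can',s0,S['image'],(308,200)),('lot',s0,S['image'],(320,184))):
    r=cv2.matchTemplate(b[y-6:y+30,x-6:x+30],a[y:y+24,x:x+22],5);print(n,cv2.minMaxLoc(r)[1::2],'expect (6,6)')
E
```

```text
can (0.9818130731582642, (6, 7)) expect (6,6)
lot (0.9797968864440918, (6, 6)) expect (6,6)
can (0.9877522587776184, (7, 6)) expect (6,6)
lot (0.9934015870094299, (6, 6)) expect (6,6)
```

View pics/c7.png

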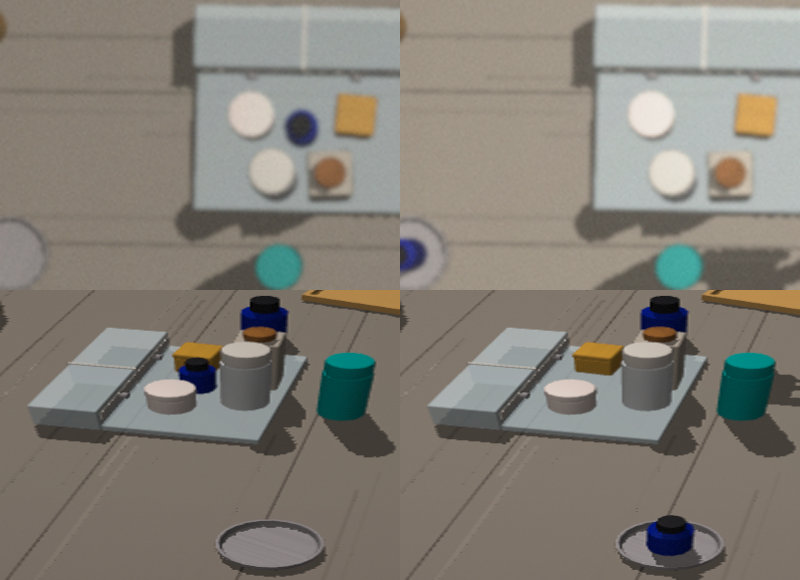

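The before and after views match: can and lotion are back within about a pixel (2 mm), jar, tin and turquoise can are unmoved, and the bottle stands in the dish at about (670,537) in the crop. I hand the job in.

```bash
python3 -c "
from bench import robot
print(robot.close_job())"
```

```text
the job is handed in; nothing more can be done
None
```

The job is handed in with no verdict returned: in the last pictures the cobalt bottle stands upright in the ring dish, and the can and lotion bottle are back upright within about 2 mm of where they started.

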